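Move a plug-in module from a power unit's covered bay to the bench dock

TASK

Swing the power unit's flat cover sideways on its pivot screw until the bay is fully uncovered, lift the module out by its fin, set it down flat on the open apron in front of the bench dock and let go. The dock's bridge leaves no room for a hand at the fin, so work from the module's outer end to slide it along the apron into the dock until it is fully home against the back stop. Finally swing the cover fully shut over the empty bay, and leave the other things on the bench alone.

Things in the scene. Friction and masses are not known exactly. Their poses are not given: they have to be found in the camera images.
- unit: white metal power unit fixed on the bench, 210 (x) x 220 (y) x 78 mm high. Its origin is on the bench under the centre of the bay; its faces lie at x = -105 and +105, y = -80 and +140 mm from it. The bay is a rectangular well open upwards, 144 (x) x 70 (y) mm, its floor 14 mm above the bench (64 mm deep). z is up.
- cover (a joint): turn of the flat aluminium cover plate (175 x 104 x 4 mm) on the unit's top over the bay: 0 = shut, grows counter-clockwise seen from above, to a stop at 1.75 rad; the bay is entirely clear from about 1.6 rad. Friction of about 1 N at the knob; it stays where left. Open, it lies over the unit's +y half and stands out some 70 mm beyond it.
- cover_pivot (a point): head of the pivot screw at the cover's corner, 84 mm to -x and 47 mm to +y of the bay's centre in the unit's frame, the point 83 mm above the bench. The cover turns about the vertical through it. The x axis of this point runs along the cover's long side (shut: along the unit's x).
- cover_knob (a point): middle of the upright round black knob on the cover's free end: 26 mm diameter, 30 mm tall, standing from 83 to 113 mm above the bench (the point at 98 mm). It lies 154 mm along x and -47 mm along y of the cover_pivot frame, 161 mm from the pivot.
- module: grey plastic module, block 130 (x) x 56 (y) x 30 mm high with an upright fin in the middle of its top, 44 (x) x 12 (y) mm and 26 mm tall (56 mm high in all), 0.3 to 0.55 kg. Same both ways round. Origin at the centre of its underside, z up. At the start it lies in the bay, its long side along the bay's, wholly below the cover.
- dock: aluminium bench dock, fixed: a flat floor plate 10 mm thick, 120 mm wide, from x = -150 to +94 mm, with a sleeve over its far part. Origin on the bench below the middle of the sleeve's mouth; x points into the sleeve, z up. The plate before x = 0 is the open apron, level with the sleeve's floor.
- dock_mouth (a point): middle of the sleeve's mouth, on its floor, 10 mm above the bench; same axes as the dock. Side walls 80 mm apart here narrow to 62 mm at x = 30 mm, then run straight. Two steel bridges cross the sleeve with 62 mm of room below (tops 76 mm above the bench), the first from x = 3 to 26 mm, the second from 64 to 86 mm.
- dock_stop (a point): foot of the back stop's face, 86 mm inside the mouth. Fully home, the module's end touches it, its centre is 65 mm before it (21 mm inside the mouth) and its outer 44 mm stand out of the mouth.
- screwdriver: bystander: screwdriver 190 mm long lying on the bench
- meter: bystander: black hand-held meter, 75 x 160 x 46 mm, lying on the bench, origin at the centre of its underside
- battery: bystander: small grey battery block, 100 x 70 x 110 mm, standing on the bench, origin at the centre of its underside

How it is judged:
By the outcome, as a careful person would: the job done as asked, in the order asked, and still so for the second after the job is handed in, with the robot touching nothing.
It also fails if it takes over 72 s, if anything falls off the work surface, if the arm or the gripper's body presses on something with over 40 N, if the wrist force passes 120 N, or if a joint passes its speed limit or range.

ROBOT

A 6-joint arm with a two-finger parallel gripper is mounted at the origin on the work surface. World frame = base frame: x ahead of the robot, y to its left, z up, the work surface at z = 0. Lengths are in m, angles in rad, forces in N, time in s.
With the tool pointing down it reaches from about 0.375 to 0.75 m from the base axis. Payload 9 kg.
Tool frame: the origin (TCP) lies midway between the tips of the shut fingers; the grasp point (between the pads) lies 19 mm behind it; x points along the fingers, y is the direction in which the jaws open and shut, and the axes are right-handed (so a half turn about x gives the same grasp; the last joint's range is limited). The gripper opens to 85 mm and grips with 20 to 120 N. Pads are 22 mm wide; open, the fingers measure 114 mm over their backs; the gripper's body (76 mm by 85 mm) begins 54 mm behind the grasp point. The pads swing forward as they close: fully open they stand 13 mm farther back than shut.
Start: joints at [0.963, 0.104, 0.097, 1.564, 0, 1.353], TCP at [0.228, 0.555, 0.231] pointing down, gripper open.
Joint ranges: [-2.99, 2.99], [-0.84, 1.86], [-1.1, 1.16], [-1.84, 2.11], [-1.51, 1.56], [-3.14, 3.14]. Speed limits (rad/s): [2.22, 2.22, 2.57, 3.14, 3.14, 3.14].

INTERFACE

Orientations are given as [roll, pitch, yaw] about the fixed x, y, z axes, in that order (R = Rz(yaw) Ry(pitch) Rx(roll)).
In Python, from workcell import telemetry, eyes, r gives the robot as it stands.
- The arm moves only by the tool drive_tool, never from a script. Its argument "steps" is text: rows parted by semicolons, each of 5 numbers parted by spaces: the finger opening in m, from 0 to 0.0854, then the shift along the tool's x, y, z in m, then the turn about the tool's x in rad. A call has 1 to 8 rows; each row is the pose to reach, as a shift and turn from the pose commanded when the call began, along the tool's axes at that moment; what a row does not reach only later rows make up. A row lasts 1/8 s, in which the tool goes at most 62.5 mm and 10.7 degrees, less where a joint would pass 70% of its speed; a pose out of reach is approached as far as the arm can. A call with a gripper value outside its range is refused whole. The fingers move at their own pace and stop on an object; "squeeze" is the grip in N (left out, the last holds). Time passes only in rows, so rows that repeat a pose let the fingers close. It gives the time, the measured TCP pose, the force and the opening at its end, in the units of the state.
- telemetry.get_obs(): the state, without advancing time (a new reading comes with each control period).
- eyes.camera(name): name is "side" or "top"; returns a dict with "image" (400x640x3 uint8, red, green, blue), "fx", "fy", "cx", "cy" (pixels), "world_to_cam" (4x4, takes a point from world to camera coordinates). Camera axes: x right, y down, z forward; pixel columns grow to the right and rows downward; lengths in m; the calibration is good to about 2 mm. A picture is of the moment at which its call begins. There is no depth.
- r.job_done(): hands the job in, once; it reports no verdict.
The state is a dict: "clock": time; "qpos": joint angles; "qd": joint speeds; "joint_efforts": joint torques, N m; "tcp_pos": TCP position; "tcp_rot": TCP orientation; "contact_force": force on the tool from outside, world axes, zero at the start; "torque": the same for the moment, N m; "grip_width": finger opening in m.
Only numpy, scipy, OpenCV 4.12 (cv2) and the standard library are available. Lean on these libraries where they do the work, as an engineer would, in place of code of your own. Each camera call takes 0.05 s, during which the arm holds its last target.

## Working session

There is one attempt and no reset: what is moved stays moved. The work goes in short steps, Python scripts to look and compute and a tool call to move; the robot and the scene stay as the last step left them, time stands still between calls to the robot, and variables do not carry over. Pictures are saved under pics/ and viewed, and the job is handed in when it is done.

Besides the shell and the picture viewer there is one more tool, called after "Request:" as name(argument=value, ...) on one line, values as JSON. drive_tool: Moves the arm, as the interface text tells. Its arguments: {"type":"object","properties":{"steps":{"type":"string"},"squeeze":{"type":"number"}},"required":["steps"]}

```bash
ls; mkdir -p pics; cat > h.py <<'E'
import numpy as np, cv2
from workcell import telemetry, eyes, r
def snap(n,tag):
    c=eyes.camera(n); cv2.imwrite(f'pics/{tag}.png',cv2.cvtColor(c['image'],cv2.COLOR_RGB2BGR)); return c
def proj(c,p):
    q=c['world_to_cam']@np.r_[p,1]; return np.array([c['fx']*q[0]/q[2]+c['cx'],c['fy']*q[1]/q[2]+c['cy']])
def ray(c,uv):
    W=np.array(c['world_to_cam']);R=W[:3,:3];t=W[:3,3]
    d=R.T@np.array([(uv[0]-c['cx'])/c['fx'],(uv[1]-c['cy'])/c['fy'],1]);return -R.T@t,d
def onz(c,uv,z):
    o,d=ray(c,uv);return o+d*(z-o[2])/d[2]
E
python3 - <<'E'
from h import *
for n in('top','side'):
    c=snap(n,n+'0'); print(n,c['fx'],c['cx'],c['cy']);print(np.round(c['world_to_cam'],3)); print(ray(c,(0,0))[0])
print(telemetry.get_obs())
E
```

```text
pics
top 430.793204837041 315.9966094760115 196.88637002233762
[[ 0.017 -1.     0.011 -0.014]
 [-0.995 -0.018 -0.094  0.601]
 [ 0.094 -0.009 -0.996  0.852]
 [ 0.     0.     0.     1.   ]]
[0.51793918 0.00510305 0.90495113]
side 497.27532422507534 320.2992387146062 205.5281259598133
[[ 0.999 -0.048  0.006 -0.627]
 [-0.024 -0.596 -0.802  0.087]
 [ 0.042  0.801 -0.597  0.934]
 [ 0.     0.     0.     1.   ]]
[ 0.58938069 -0.72692971  0.6309202 ]
{'clock': 0.1, 'qpos': array([ 9.63271431e-01,  1.04613474e-01,  9.65818042e-02,  1.56391817e+00,
       -2.05565847e-06,  1.35310443e+00]), 'qd': array([-0.00103601, -0.00147082,  0.00260212, -0.00060726,  0.00338335,
        0.00112669]), 'joint_efforts': array([ 7.18435491e-03, -5.58205819e+01,  5.04719567e+01,  1.29528780e-02,
       -1.38765736e-04,  5.38011065e-06]), 'tcp_pos': array([0.22783748, 0.55474399, 0.23063452]), 'tcp_rot': array([-1.78670613,  1.56964281, -2.17653914]), 'contact_force': array([ 0.31597163, -0.1108921 ,  1.14442812]), 'torque': array([ 0.01102122, -0.02282326, -0.05516706]), 'grip_width': 0.0852648486258896}
```

View pics/top0.png

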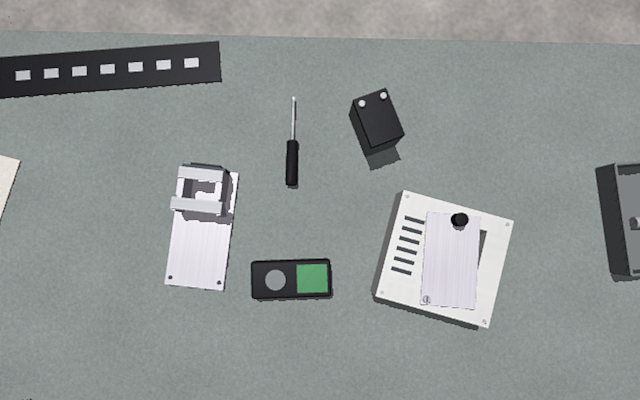

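View pics/side0.png

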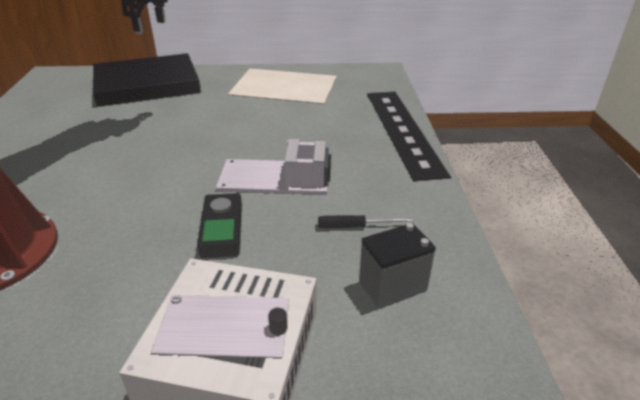

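```bash
python3 - <<'E'
import cv2,numpy as np
a=cv2.imread('pics/top0.png');cv2.imwrite('pics/topu.png',cv2.resize(a[175:340,360:530],None,fx=3.5,fy=3.5,interpolation=2))
cv2.imwrite('pics/topd.png',cv2.resize(a[150:300,150:340],None,fx=4,fy=4,interpolation=2))
E
```

```text
(no output)
```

View pics/topu.png

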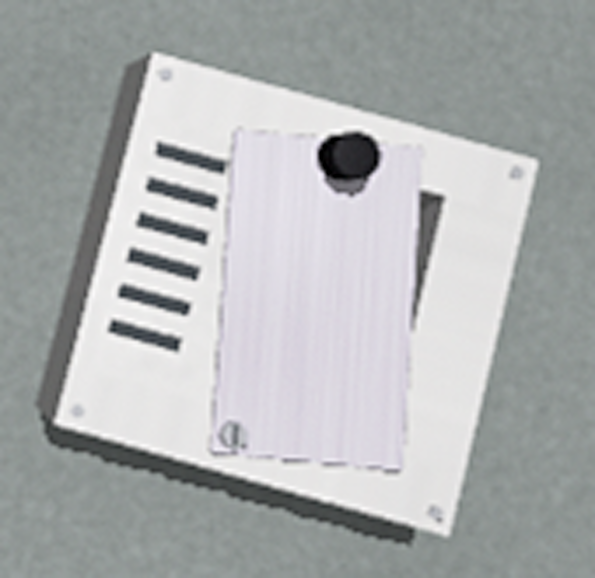

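View pics/topd.png

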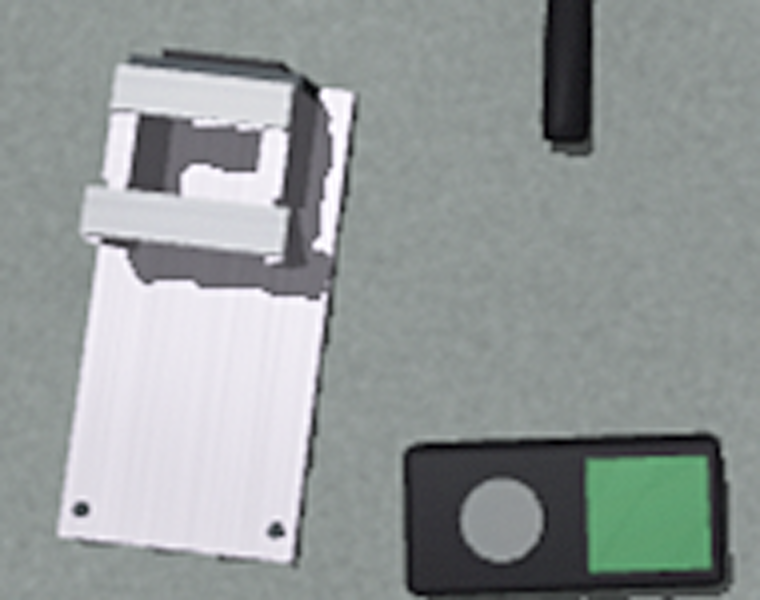

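```bash
cat > m.py <<'E'
from h import *
c=snap('top','top1'); s=snap('side','side1')
U=lambda X,Y:onz(c,(360+X/3.5,175+Y/3.5),.078)
a,b,d,e=[U(*p) for p in((152,54),(539,160),(449,536),(54,426))]
print(a,b,d,e,[np.linalg.norm(x) for x in(a-b,b-d,d-e,e-a)])
x=(a+b-d-e);yaw=np.arctan2(x[1],x[0]);y=(a+e-b-d);print('yaw',yaw,np.arctan2(-y[0],y[1]))
yw=(yaw+np.arctan2(-y[0],y[1]))/2
cen=(a+b+d+e)/4; R=np.array([[np.cos(yw),-np.sin(yw)],[np.sin(yw),np.cos(yw)]])
O=cen[:2]-R@[0,.03];print('unit',O,yw)
piv=O+R@[-.084,.047];print('pivot',piv, 'seen',onz(c,(360+232/3.5,175+435/3.5),.083))
k=onz(c,(360+352/3.5,175+155/3.5),.113);print('knob top',k)
v=k[:2]-piv;print('dist',np.linalg.norm(v),'theta',np.arctan2(v[1],v[0])-yw-np.arctan2(-.047,.154))
D=lambda X,Y,z=.01:onz(c,(150+X/4,150+Y/4),z)
a,b,d=[D(*p) for p in((357,90),(295,563),(58,536))]
print('dock',a,b,d,np.linalg.norm(a-b),np.linalg.norm(b-d))
x=a-b;y=d-b;print(np.arctan2(x[1],x[0]),np.arctan2(-y[0],y[1]))
yw2=(2*np.arctan2(x[1],x[0])+np.arctan2(-y[0],y[1]))/3
R=np.array([[np.cos(yw2),-np.sin(yw2)],[np.sin(yw2),np.cos(yw2)]])
O1=(a[:2]-R@[.094,-.06]);O2=(b[:2]-R@[-.15,-.06]);O3=d[:2]-R@[-.15,.06];print(O1,O2,O3,yw2)
Dk=(O1+O2+O3)/3
# overlay in side
im=s['image'][:,:,::-1].copy(); it=c['image'][:,:,::-1].copy()
Ru=np.array([[np.cos(yw),-np.sin(yw)],[np.sin(yw),np.cos(yw)]])
pts=[np.r_[O+Ru@[i,j],.078] for i in(-.105,.105) for j in(-.08,.14)]+[np.r_[piv,.083],np.r_[k[:2],.113]]
pts+=[np.r_[Dk+R@[i,j],.01] for i in(-.15,.0,.094) for j in(-.06,.06)]+[np.r_[Dk+R@[i,j],.076] for i in(.003,.086) for j in(-.04,.04)]
for p in pts:
  for q,cc in((im,s),(it,c)):
    cv2.circle(q,tuple(np.round(proj(cc,p)*16).astype(int)),24,(0,0,255),-1,shift=4)
cv2.imwrite('pics/ov_side.png',im[100:400,100:480][:, :].repeat(2,0).repeat(2,1)); cv2.imwrite('pics/ov_top.png',it[150:350,150:530].repeat(2,0).repeat(2,1))
E
python3 m.py
```

```text
[ 0.61190126 -0.17164372  0.078     ] [ 0.55709589 -0.38517214  0.078     ] [ 0.35404289 -0.33122512  0.078     ] [ 0.40884473 -0.11823193  0.078     ] [np.float64(0.2204495828739239), np.float64(0.21009712462547261), np.float64(0.2199303054322364), np.float64(0.20996373665935897)]
yaw -0.2584469368086381 -0.25153652408326055
unit [ 0.47540407 -0.28059819] -0.25499173044594936
pivot [ 0.40597533 -0.21392997] seen [ 0.40626164 -0.21324023  0.083     ]
knob top [ 0.55632326 -0.26968464  0.113     ]
dist 0.16035299478843537 theta 0.19609107468776932
dock [0.65104153 0.15826369 0.01      ] [0.40695102 0.18154287 0.01      ] [0.41857843 0.30262503 0.01      ] 0.24519806998969962 0.1216391637619385
-0.09508351684959157 -0.09573548520506632
[0.56317747 0.22693615] [0.56197977 0.22699711] [0.56218838 0.22862379] -0.09530083963474982
```

View pics/ov_side.png

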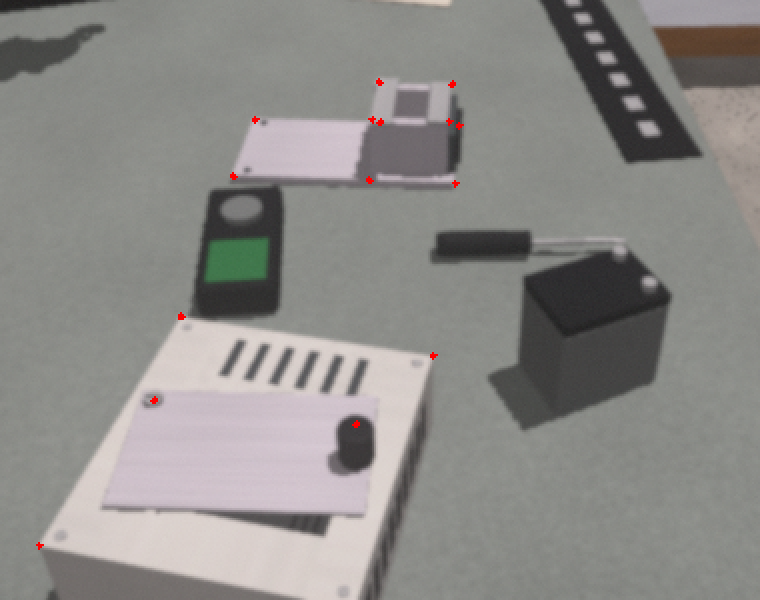

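View pics/ov_top.png

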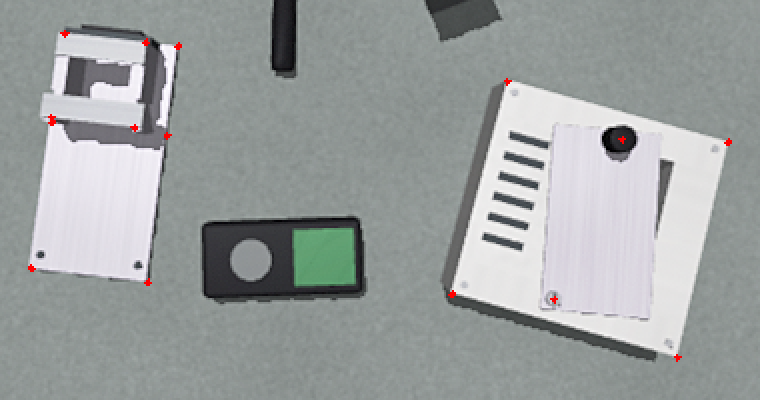

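```bash
cat >> h.py <<'E'
from scipy.spatial.transform import Rotation as Ro
UO=np.array([.4754,-.2806]);UY=-.255;DO=np.array([.5624,.2275]);DY=-.0953
def R2(a):return np.array([[np.cos(a),-np.sin(a)],[np.sin(a),np.cos(a)]])
PIV=UO+R2(UY)@[-.084,.047]
def knob(th):
    return PIV+R2(UY+th)@[.154,-.047]
def U2(p):return UO+R2(UY)@p
def D2(p):return DO+R2(DY)@p
def state():
    o=telemetry.get_obs();R=Ro.from_euler('xyz',o['tcp_rot']).as_matrix();return o,np.array(o['tcp_pos']),R
def rel(p,yaw):
    "tool shift and turn so TCP at p, tool y axis along world heading yaw (mod pi)"
    o,t,R=state();d=R.T@(np.array(p)-t);y=np.arctan2(R[1,1],R[0,1])
    a=-(yaw-y);a=(a+np.pi/2)%np.pi-np.pi/2
    return np.round(d,4),round(a,3)
E
python3 - <<'E'
from h import *
o,t,R=state();print(np.round(R,3),np.arctan2(R[1,1],R[0,1]),o['qpos'])
print(knob(.2),PIV,knob(1.7),D2([-.08,0]))
k=knob(.2); h=UY+.2-.296+np.pi/2
print(rel([*k,.2],h),h, rel([*k,.093],h))
c=eyes.camera('top')
for p in((251,262),(331,258),(333,296),(254,299)): print(onz(c,p,.046))
E
```

```text
[[-0.     0.38   0.925]
 [-0.001  0.925 -0.38 ]
 [-1.    -0.001 -0.   ]] 1.1809777735799087 [ 9.63302436e-01  1.04477750e-01  9.68019059e-02  1.56390696e+00
 -3.41818364e-05  1.35312106e+00]
[ 0.55715525 -0.26932587] [ 0.40597182 -0.21393121] [ 0.47192201 -0.06704495] [0.48276301 0.23511246]
(array([ 0.0312, -0.6372,  0.6178]), np.float64(-0.039)) 1.2197963267948966 (array([ 0.1382, -0.6371,  0.6178]), np.float64(-0.039))
[0.46802437 0.12293479 0.046     ]
[ 0.47847805 -0.03471829  0.046     ]
[ 0.40468706 -0.03967263  0.046     ]
[0.39648046 0.11482593 0.046     ]
```

Request:
drive_tool(steps="0.06 0 -0.03 0.05 0; 0.06 0 -0.06 0.1 0; 0.06 0 -0.09 0.155 0; 0.06 0 -0.12 0.21 0; 0.06 0 -0.16 0.26 0; 0.06 0 -0.2 0.3 -0.01; 0.06 0 -0.25 0.34 -0.02; 0.06 0 -0.3 0.37 -0.03")

```text
clock: 1.25
tcp_pos: [0.4566, 0.1349, 0.2312]
tcp_rot: [0.528, 1.57, 0.169]
contact_force: [-0.2, 0.6, 0.4]
grip_width: 0.06
```

```bash
python3 - <<'E'
from h import *
o,t,R=state();print(t,o['contact_force'],o['qpos'])
h=UY+.2-.296+np.pi/2
print(rel([*knob(.2),.15],h))
E
```

```text
[0.4566288  0.13491461 0.23120978] [-0.23594351  0.56573085  0.39008812] [ 1.15837157e-02 -2.75990750e-01 -2.63146044e-01  1.58330306e+00
  5.34822544e-05  3.71197157e-01]
(array([ 0.0812, -0.343 ,  0.2363]), np.float64(-0.009))
```

Request:
drive_tool(steps="0.06 0 -0.05 0.034 0; 0.06 0 -0.1 0.068 0; 0.06 0 -0.15 0.102 0; 0.06 0 -0.2 0.137 -0.009; 0.06 0 -0.25 0.172 -0.009; 0.06 0.03 -0.3 0.206 -0.009; 0.06 0.08 -0.343 0.236 -0.009; 0.06 0.081 -0.343 0.236 -0.009")

```text
clock: 2.25
tcp_pos: [0.555, -0.2688, 0.1464]
tcp_rot: [2.856, 1.566, 2.503]
contact_force: [0.0, -0.4, 1.3]
grip_width: 0.06
```

```bash
python3 - <<'E'
from h import *
o,t,R=state();print(t,o['contact_force'])
h=UY+.2-.296+np.pi/2
print(rel([*knob(.2),.093],h))
c=snap('side','s2')
im=c['image'][200:400,80:400,::-1].repeat(2,0).repeat(2,1);cv2.imwrite('pics/s2z.png',im)
E
```

```text
[ 0.55495302 -0.26877357  0.14643501] [ 0.02349041 -0.35641087  1.26424939]
(array([0.0534, 0.0002, 0.0025]), np.float64(-0.002))
```

View pics/s2z.png

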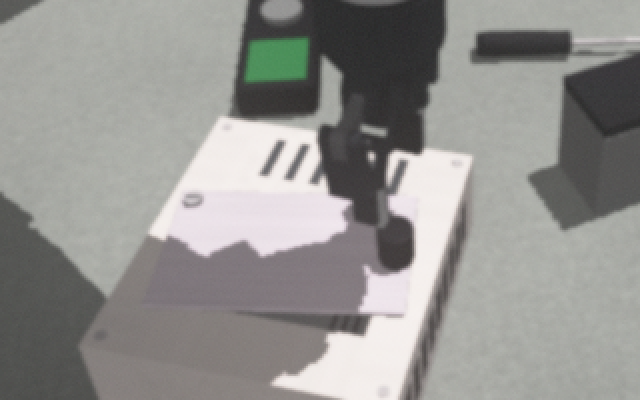

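Request:
drive_tool(steps="0.06 0.02 0 0.001 0; 0.06 0.045 0 0.001 0; 0.06 0.055 0 0.001 0; 0.06 0.055 0 0.001 0; 0.02 0.055 0 0.001 0; 0.02 0.055 0 0.001 0; 0.02 0.055 0 0.001 0; 0.02 0.055 0 0.001 0", squeeze=20)

```text
clock: 3.3
tcp_pos: [0.5579, -0.268, 0.0966]
tcp_rot: [-0.217, 1.569, -0.567]
contact_force: [-0.0, 0.8, 6.0]
grip_width: 0.0248
```

```bash
cat > st.py <<'E'
from h import *
o,t,R=state();print('t',o['clock'],np.round(t,4),'F',np.round(o['contact_force'],1),'g',round(o['grip_width'],4),'hd',round(np.arctan2(R[1,1],R[0,1]),3),'q',np.round(o['qpos'],2))
E
python3 st.py
```

```text
t 3.3 [ 0.5579 -0.268   0.0966] F [-0.   0.8  6. ] g 0.0248 hd 1.22 q [-0.66  0.18 -0.07  1.32  0.   -0.31]
```

```bash
cat > arc.py <<'E'
import sys
from h import *
t0,t1,n=float(sys.argv[1]),float(sys.argv[2]),int(sys.argv[3])
o,t,R=state()
for th in np.linspace(t0,t1,n+1)[1:]:
    k=knob(th)-knob(t0); d=R.T@np.r_[k,0]; print(round(th,3),np.round(d,4),round(-(th-t0),3))
E
python3 - <<'E'
from h import *
o,t,R=state();v=t[:2]-PIV;print(np.linalg.norm(v),np.arctan2(v[1],v[0])-UY+.296)
E
python3 arc.py .2 1.3 8
```

```text
0.1612929456656198 0.20917359181694972
0.338 [-0.      0.0221 -0.0015] -0.138
0.475 [-0.      0.0437 -0.006 ] -0.275
0.612 [-0.0001  0.0646 -0.0135] -0.413
0.75 [-0.0001  0.0842 -0.0237] -0.55
0.888 [-1.000e-04  1.022e-01 -3.650e-02] -0.688
1.025 [-1.000e-04  1.183e-01 -5.170e-02] -0.825
1.162 [-0.0002  0.1322 -0.0689] -0.963
1.3 [-0.0002  0.1435 -0.0879] -1.1
```

Request:
drive_tool(steps="0.02 -0.001 0.022 -0.0015 -0.138; 0.02 -0.001 0.0437 -0.006 -0.275; 0.02 -0.001 0.0646 -0.0135 -0.412; 0.02 -0.001 0.0842 -0.0237 -0.55; 0.02 -0.001 0.1022 -0.0365 -0.688; 0.02 -0.001 0.1183 -0.0517 -0.825; 0.02 -0.001 0.1322 -0.0689 -0.963; 0.02 -0.001 0.1435 -0.0879 -1.1")

```text
clock: 4.3
tcp_pos: [0.5237, -0.1025, 0.0966]
tcp_rot: [-2.422, 1.57, -1.669]
contact_force: [-4.1, -5.4, 4.0]
grip_width: 0.0253
```

```bash
python3 st.py; python3 arc.py 1.31 1.72 4
python3 - <<'E'
from h import *
o,t,R=state();v=t[:2]-PIV;print(np.linalg.norm(v),np.arctan2(v[1],v[0])-UY+.296)
E
```

```text
t 4.3 [ 0.5237 -0.1025  0.0966] F [-4.1 -5.4  4. ] g 0.0253 hd 2.324 q [-0.44 -0.08 -0.33  1.32 -0.   -1.19]
1.412 [-0.      0.0165 -0.0009] -0.103
1.515 [-0.      0.0328 -0.0035] -0.205
1.618 [-0.      0.0487 -0.0078] -0.307
1.72 [-0.      0.0641 -0.0137] -0.41
0.16203723900643743 1.3089355096871782
```

Request:
drive_tool(steps="0.02 0 0.0165 -0.0009 -0.103; 0.02 0 0.0328 -0.0035 -0.205; 0.02 0 0.0487 -0.0078 -0.307; 0.02 0 0.0641 -0.0137 -0.41; 0.02 0 0.0641 -0.0137 -0.41; 0.06 0 0.0641 -0.0137 -0.41; 0.06 0 0.0641 -0.0137 -0.41; 0.06 -0.04 0.0641 -0.0137 -0.41")

```text
clock: 5.3
tcp_pos: [0.4688, -0.0642, 0.1339]
tcp_rot: [1.507, 1.565, 2.665]
contact_force: [0.8, -0.2, -0.1]
grip_width: 0.06
```

```bash
python3 st.py; python3 - <<'E'
from h import *
for y in (UY+np.pi/2,): print(rel([*U2([0,0]),.15],y))
c=snap('top','t3');im=c['image'][150:350,350:540,::-1];cv2.imwrite('pics/t3z.png',cv2.resize(im,None,fx=3,fy=3))
E
```

```text
t 5.3 [ 0.4688 -0.0642  0.1339] F [ 0.8 -0.2 -0.1] g 0.06 hd 2.729 q [-0.41 -0.28 -0.44  1.41  0.   -1.57]
(array([-0.0167, -0.0927, -0.1955]), np.float64(1.413))
```

View pics/t3z.png

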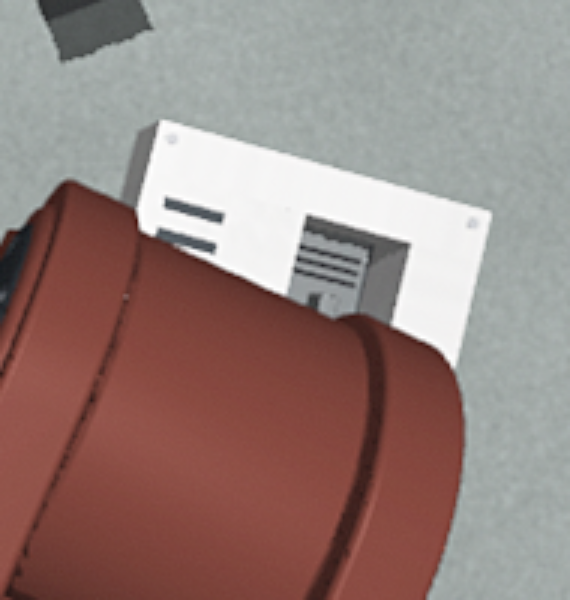

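Request:
drive_tool(steps="0.06 -0.04 0 0 0; 0.06 -0.08 0.01 0.02 0.18; 0.06 -0.08 0.03 0.06 0.36; 0.06 -0.08 0.06 0.1 0.54; 0.05 -0.08 0.08 0.14 0.72; 0.04 -0.08 0.08 0.14 0.9; 0.03 -0.08 0.08 0.14 1.08; 0.03 -0.08 0.08 0.14 1.26")

```text
clock: 6.35
tcp_pos: [0.4535, 0.0956, 0.2163]
tcp_rot: [0.967, 1.57, 0.86]
contact_force: [0.9, -0.9, -0.5]
grip_width: 0.0297
```

```bash
python3 st.py; python3 - <<'E'
from h import *
c=snap('top','t4');im=c['image'][150:350,350:540,::-1];cv2.imwrite('pics/t4z.png',cv2.resize(im,None,fx=3,fy=3))
c=snap('side','s4');im=c['image'][180:400,80:400,::-1];cv2.imwrite('pics/s4z.png',cv2.resize(im,None,fx=2.4,fy=2.4))
E
```

```text
t 6.35 [0.4535 0.0956 0.2163] F [ 0.9 -0.9 -0.5] g 0.0297 hd 1.464 q [-0.08 -0.32 -0.33  1.56  0.    0.03]
```

View pics/t4z.png

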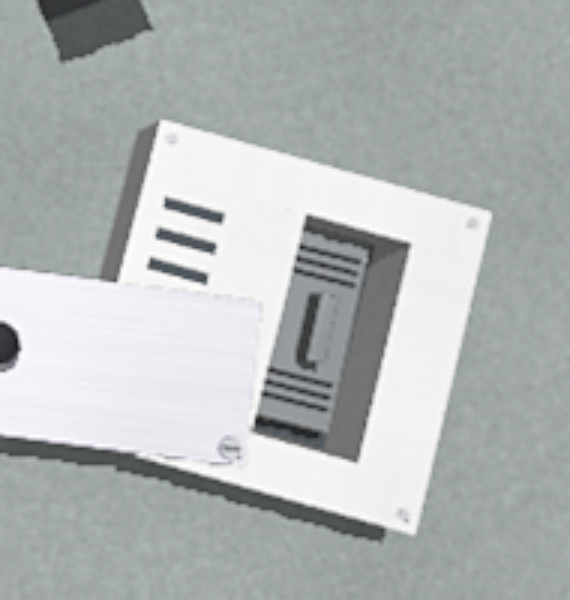

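View pics/s4z.png

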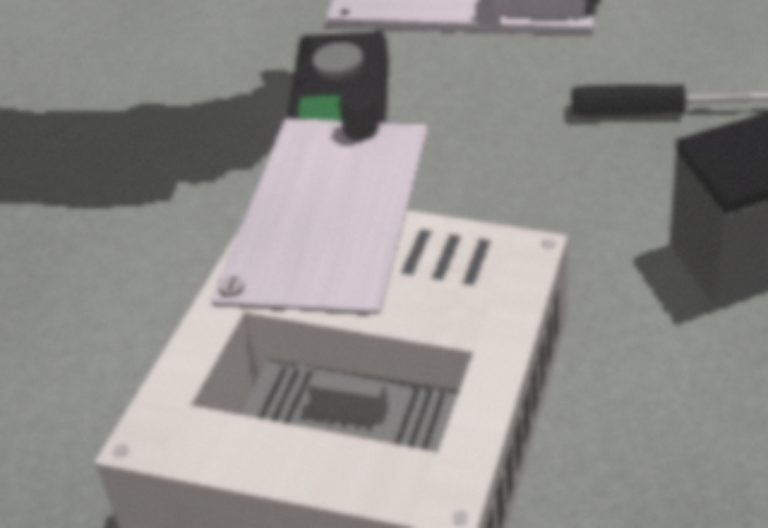

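```bash
python3 - <<'E'
from h import *
c=eyes.camera('top');s=eyes.camera('side')
for cc,nm,(x0,y0,x1,y1),f in((c,'top',(430,210,495,310),6),(s,'side',(150,300,290,380),5)):
    im=cv2.resize(cc['image'][y0:y1,x0:x1,::-1],None,fx=f,fy=f,interpolation=cv2.INTER_CUBIC).copy()
    for L,W,z in((.022,.006,.07),(.065,.028,.044),(.072,.035,.078)):
        P=[(proj(cc,np.r_[U2([L*a,W*b]),z])-[x0,y0]+.5)*f for a,b in((1,1),(1,-1),(-1,-1),(-1,1))]
        cv2.polylines(im,[np.int32(P)],True,(0,0,255) if L<.05 else (0,200,0),1)
    cv2.imwrite(f'pics/fin_{nm}.png',im)
E
```

```text
(no output)
```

View pics/fin_top.png

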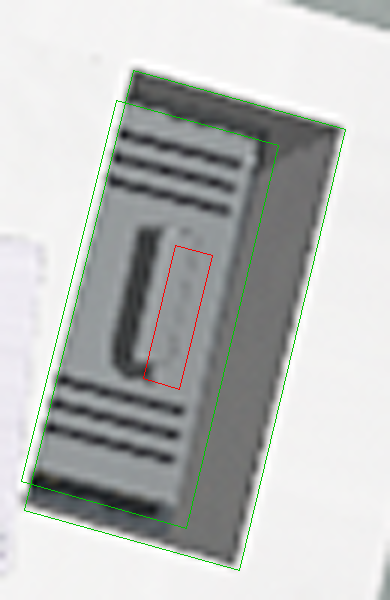

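View pics/fin_side.png

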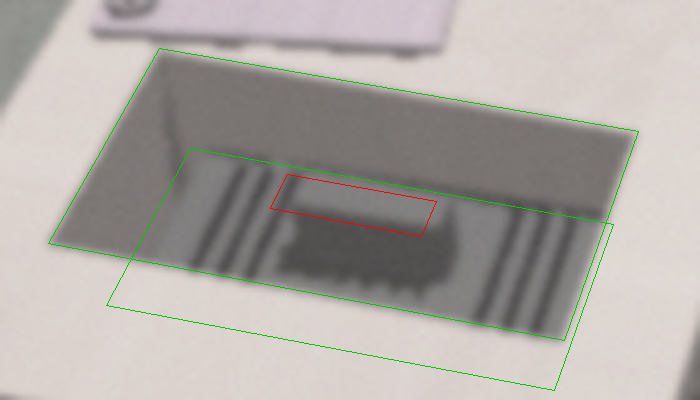

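```bash
python3 - <<'E'
from h import *
c=eyes.camera('top');s=eyes.camera('side')
out=[]
for cc,(x0,y0,x1,y1),f in((c,(444,240,474,284),13),(s,(195,325,255,365),6.5)):
    g=cc['image'][y0:y1,x0:x1].mean(2);g=np.clip((g-50)*255/130,0,255).astype(np.uint8)
    im=cv2.resize(g,None,fx=f,fy=f,interpolation=cv2.INTER_CUBIC)
    for i in range(0,x1-x0,5): cv2.putText(im,str(x0+i),(int(i*f),8),0,.3,255,1)
    for i in range(0,y1-y0,5): cv2.putText(im,str(y0+i),(0,int(i*f)+4),0,.3,255,1)
    out.append(im)
h=max(i.shape[0] for i in out)
cv2.imwrite('pics/fin2.png',np.hstack([np.pad(i,((0,h-i.shape[0]),(0,6))) for i in out]))
E
```

```text
(no output)
```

View pics/fin2.png

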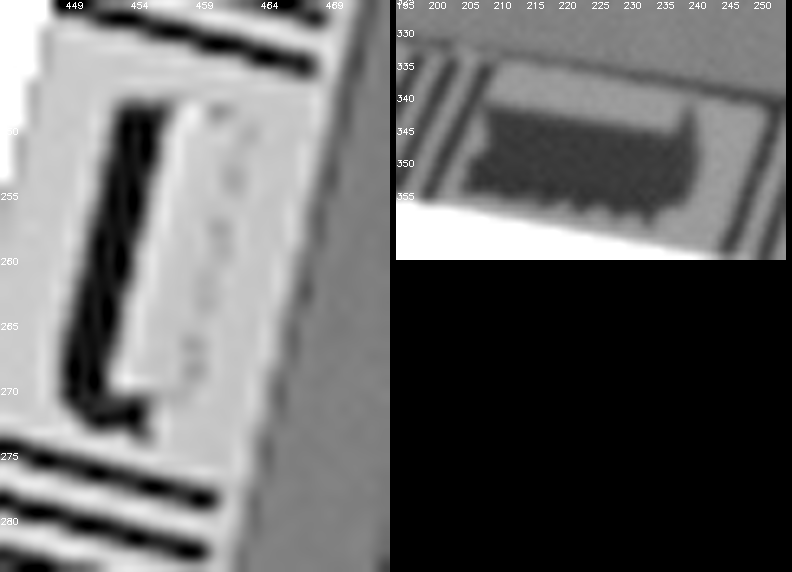

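```bash
python3 - <<'E'
from h import *
c=eyes.camera('top');s=eyes.camera('side')
p=onz(c,(457.1,259),.07)[:2];print(p,R2(-UY)@(p-UO))
q=onz(s,(224,343.2),.07)[:2];print(q,R2(-UY)@(q-UO)+[0,.006])
a=onz(c,(456.2,247.6),.07)-onz(c,(451.8,269.1),.07);print(np.arctan2(a[1],a[0]),np.linalg.norm(a))
m=p
print(rel([*m,.15],UY+np.pi/2),rel([*m,.047],UY+np.pi/2))
E
```

```text
[ 0.48173652 -0.27678224] [0.0051686  0.00529267]
[ 0.48106409 -0.28537524] [0.00668546 0.00280792]
-0.2159542256891544 0.04221554050235538
(array([ 0.0662, -0.3674,  0.0653]), np.float64(0.156)) (array([ 0.1692, -0.3674,  0.0653]), np.float64(0.156))
```

Request:
drive_tool(steps="0.024 0 -0.06 0.01 0.05; 0.024 0 -0.12 0.02 0.1; 0.024 0 -0.18 0.032 0.14; 0.024 0 -0.24 0.043 0.14; 0.024 0 -0.3 0.053 0.14; 0.024 0.03 -0.35 0.062 0.14; 0.024 0.06 -0.368 0.0655 0.14; 0.024 0.06 -0.368 0.0655 0.14")

```text
clock: 7.75
tcp_pos: [0.4798, -0.2774, 0.1536]
tcp_rot: [2.598, 1.566, 2.356]
contact_force: [0.2, -0.5, 0.2]
grip_width: 0.024
```

```bash
python3 st.py; python3 - <<'E'
from h import *
m=U2([.0055,.0042]);print(m,rel([*m,.047],-.24+np.pi/2))
E
```

```text
t 7.75 [ 0.4798 -0.2774  0.1536] F [ 0.2 -0.5  0.2] g 0.024 hd 1.329 q [-0.76 -0.03 -0.18  1.42  0.   -0.52]
[ 0.48178158 -0.27792316] (array([ 0.1066, -0.0003,  0.0025]), np.float64(-0.002))
```

Request:
drive_tool(steps="0.024 0.03 0 0.002 0; 0.024 0.065 0 0.002 0; 0.024 0.08 0 0.002 0; 0.024 0.08 0 0.002 0")

```text
clock: 8.25
tcp_pos: [0.4832, -0.2771, 0.0766]
tcp_rot: [2.38, 1.57, 2.14]
contact_force: [0.6, -1.1, -0.4]
grip_width: 0.0238
```

```bash
python3 st.py; python3 - <<'E'
from h import *
s=snap('side','s5');cv2.imwrite('pics/s5z.png',cv2.resize(s['image'][270:390,130:310,::-1],None,fx=4,fy=4,interpolation=2))
E
```

```text
t 8.25 [ 0.4832 -0.2771  0.0766] F [ 0.6 -1.1 -0.4] g 0.0238 hd 1.331 q [-0.76  0.01 -0.29  1.28  0.   -0.52]
```

View pics/s5z.png

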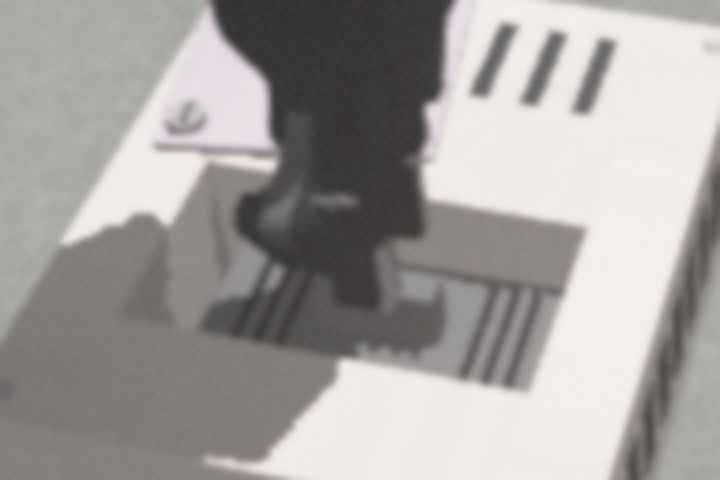

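Request:
drive_tool(steps="0.024 0.012 0 -0.001 0; 0.024 0.022 0 -0.001 0; 0.024 0.026 0 -0.001 0; 0.024 0.026 0 -0.001 0")

```text
clock: 8.8
tcp_pos: [0.482, -0.2774, 0.0499]
tcp_rot: [2.521, 1.57, 2.28]
contact_force: [-0.1, -0.5, 0.6]
grip_width: 0.0241
```

```bash
python3 st.py
```

```text
t 8.8 [ 0.482  -0.2774  0.0499] F [-0.1 -0.5  0.6] g 0.0241 hd 1.33 q [-0.76  0.02 -0.32  1.23  0.   -0.52]
```

Request:
drive_tool(steps="0.004 0.001 0 0 0; 0.004 0.001 0 0 0; 0.004 0.001 0 0 0; 0.004 0.001 0 0 0; 0.004 0.001 0 0 0", squeeze=60)

```text
clock: 9.43
tcp_pos: [0.4825, -0.2781, 0.05]
tcp_rot: [-0.658, 1.57, -0.899]
contact_force: [-2.2, -0.6, 6.1]
grip_width: 0.0106
```

```bash
python3 st.py
```

```text
t 9.425 [ 0.4825 -0.2781  0.05  ] F [-2.2 -0.6  6.1] g 0.0106 hd 1.33 q [-0.76  0.02 -0.32  1.23 -0.   -0.52]
```

Request:
drive_tool(steps="0.004 -0.01 0 0 0; 0.004 -0.03 0 0 0; 0.004 -0.06 0 0 0; 0.004 -0.1 0 0 0; 0.004 -0.14 0 0 0; 0.004 -0.15 0 0 0")

```text
clock: 10.18
tcp_pos: [0.4833, -0.2785, 0.203]
tcp_rot: [-0.482, 1.566, -0.722]
contact_force: [0.7, -1.1, -4.7]
grip_width: 0.0109
```

```bash
python3 st.py;python3 - <<'E'
from h import *
s=snap('side','s6');cv2.imwrite('pics/s6z.png',cv2.resize(s['image'][150:390,80:380,::-1],None,fx=2.4,fy=2.4,interpolation=2))
print(rel([*D2([-.082,0]),.2],DY+np.pi/2))
E
```

```text
t 10.175 [ 0.4833 -0.2785  0.203 ] F [ 0.7 -1.1 -4.7] g 0.0109 hd 1.33 q [-0.76 -0.04 -0.1   1.5   0.   -0.52]
(array([ 0.001 ,  0.4983, -0.1247]), np.float64(-0.145))
```

View pics/s6z.png

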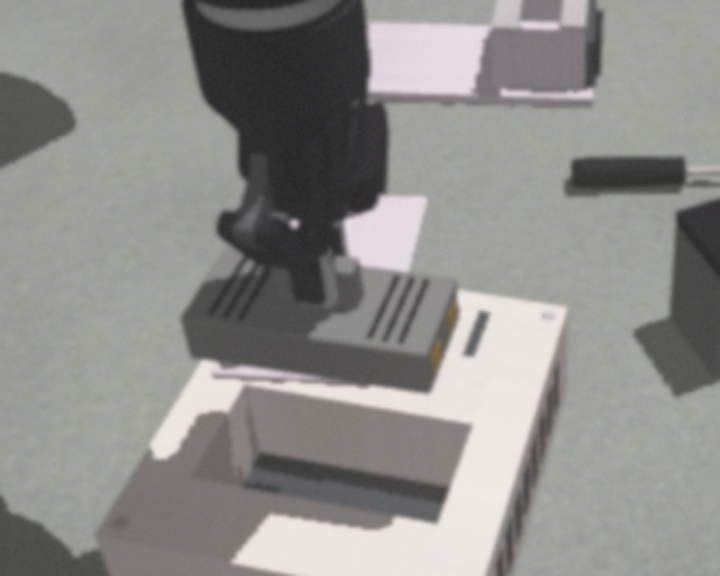

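Request:
drive_tool(steps="0.004 0 0.03 -0.007 -0.02; 0.004 0 0.08 -0.02 -0.05; 0.004 0 0.14 -0.035 -0.08; 0.004 0 0.2 -0.05 -0.11; 0.004 0 0.26 -0.065 -0.145; 0.004 0 0.32 -0.08 -0.145; 0.004 0 0.38 -0.095 -0.145; 0.004 0 0.43 -0.108 -0.145")

```text
clock: 11.22
tcp_pos: [0.4787, 0.168, 0.1976]
tcp_rot: [-3.084, 1.569, 3.104]
contact_force: [0.6, -0.8, -4.4]
grip_width: 0.0105
```

Request:
drive_tool(steps="0.004 0 0.03 -0.007 0; 0.004 0 0.055 -0.014 0; 0.004 0 0.066 -0.016 0; 0.004 0.03 0.066 -0.016 0; 0.004 0.07 0.066 -0.016 0; 0.004 0.09 0.066 -0.016 0; 0.004 0.09 0.066 -0.016 0")

```text
clock: 12.1
tcp_pos: [0.4691, 0.2324, 0.1077]
tcp_rot: [-2.841, 1.568, -2.937]
contact_force: [-0.3, -0.2, -4.3]
grip_width: 0.0107
```

```bash
python3 st.py;python3 - <<'E'
from h import *
print(rel([*D2([-.082,0]),.046],DY+np.pi/2))
s=snap('side','s7');cv2.imwrite('pics/s7z.png',cv2.resize(s['image'][60:260,180:380,::-1],None,fx=3,fy=3,interpolation=2))
s=snap('top','t7');cv2.imwrite('pics/t7z.png',cv2.resize(s['image'][140:310,140:340,::-1],None,fx=3.5,fy=3.5,interpolation=2))
E
```

```text
t 12.1 [0.4691 0.2324 0.1077] F [-0.3 -0.2 -4.3] g 0.0107 hd 1.475 q [ 0.21 -0.11 -0.34  1.34  0.    0.31]
(array([0.0616, 0.0041, 0.0115]), np.float64(-0.001))
```

View pics/s7z.png

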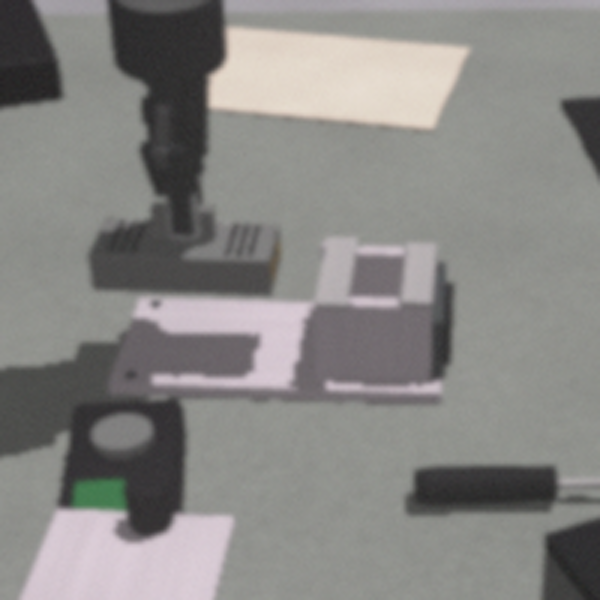

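View pics/t7z.png

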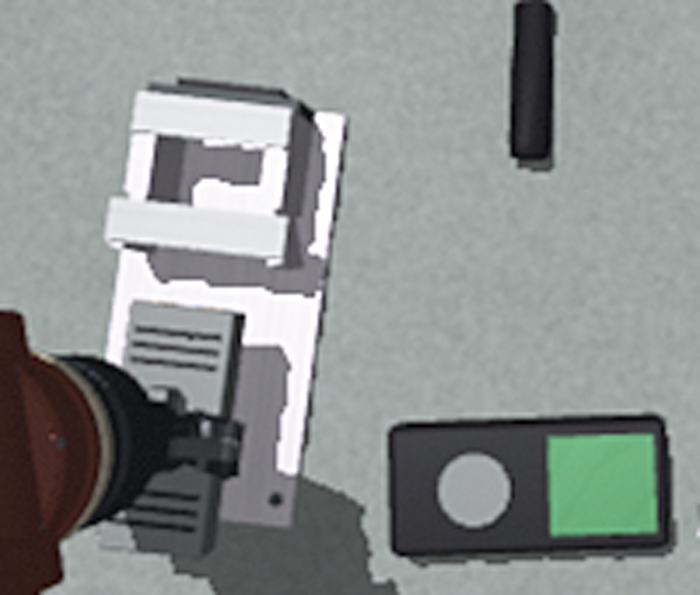

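```bash
python3 - <<'E'
from h import *
c=eyes.camera('top');z=.1017
a,b=[onz(c,(140+x/3.5-.5,140+y/3.5-.5),z)[:2] for x,y in((131,302),(245,315))]
d=a-b;hd=np.arctan2(-d[0],d[1]);print(np.linalg.norm(d),hd)
m=(a+b)/2-R2(-.0953)@[.065,0];print(m,R2(-DY)@(m-DO), R2(-DY)@(state()[1][:2]-m))
E
```

```text
0.06079499073694026 -0.09580397223461173
[0.46785606 0.23044794] [-0.09439545 -0.00606185] [0.0031212  0.00289192]
```

Request:
drive_tool(steps="0.004 0.01 0.002 0.008 0; 0.004 0.03 0.004 0.0155 0; 0.004 0.045 0.004 0.0165 0; 0.004 0.054 0.004 0.0165 0; 0.004 0.058 0.004 0.0165 0; 0.004 0.06 0.004 0.0165 0; 0.004 0.061 0.004 0.0165 0; 0.004 0.061 0.004 0.0165 0")

```text
clock: 13.25
tcp_pos: [0.4872, 0.2354, 0.0487]
tcp_rot: [0.42, 1.57, 0.324]
contact_force: [0.3, 0.3, -4.0]
grip_width: 0.0108
```

```bash
python3 st.py;python3 - <<'E'
from h import *
print(R2(-DY)@(state()[1][:2]-DO))
s=snap('side','s8');cv2.imwrite('pics/s8z.png',cv2.resize(s['image'][110:220,200:350,::-1],None,fx=5,fy=5,interpolation=2))
E
```

```text
t 13.25 [0.4872 0.2354 0.0487] F [ 0.3  0.3 -4. ] g 0.0108 hd 1.475 q [ 0.21 -0.03 -0.37  1.23  0.    0.3 ]
[-0.07556267  0.00073311]
```

View pics/s8z.png

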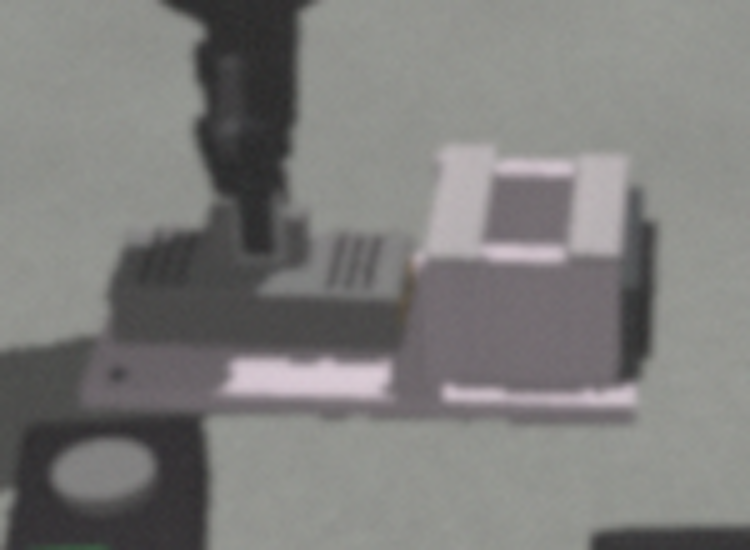

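Request:
drive_tool(steps="0.004 0.0015 0 0 0; 0.004 0.0025 0 0 0; 0.004 0.003 0 0 0; 0.004 0.003 0 0 0")

```text
clock: 13.8
tcp_pos: [0.4871, 0.2354, 0.046]
tcp_rot: [0.037, 1.571, -0.059]
contact_force: [-4.4, -1.3, 6.4]
grip_width: 0.0104
```

```bash
python3 st.py
```

```text
t 13.8 [0.4871 0.2354 0.046 ] F [-4.4 -1.3  6.4] g 0.0104 hd 1.475 q [ 0.21 -0.02 -0.37  1.22 -0.    0.3 ]
```

Request:
drive_tool(steps="0.03 0 0 0 0; 0.03 0 0 0 0; 0.03 0 0 0 0; 0.03 -0.02 0 0 0; 0.03 -0.06 0 -0.01 0; 0.03 -0.09 0 -0.05 0; 0.03 -0.09 0 -0.1 0; 0.03 -0.09 0 -0.1 0")

```text
clock: 14.8
tcp_pos: [0.3854, 0.2454, 0.1356]
tcp_rot: [0.817, 1.57, 0.723]
contact_force: [1.1, 0.3, -0.9]
grip_width: 0.0301
```

```bash
python3 st.py;python3 - <<'E'
from h import *
s=snap('side','s9');cv2.imwrite('pics/s9z.png',cv2.resize(s['image'][110:220,200:350,::-1],None,fx=5,fy=5,interpolation=2))
s=snap('top','t9');cv2.imwrite('pics/t9z.png',cv2.resize(s['image'][150:300,150:260,::-1],None,fx=4,fy=4,interpolation=2))
E
```

```text
t 14.8 [0.3854 0.2454 0.1356] F [ 1.1  0.3 -0.9] g 0.0301 hd 1.477 q [ 0.28 -0.34 -0.49  1.42  0.    0.37]
```

View pics/s9z.png

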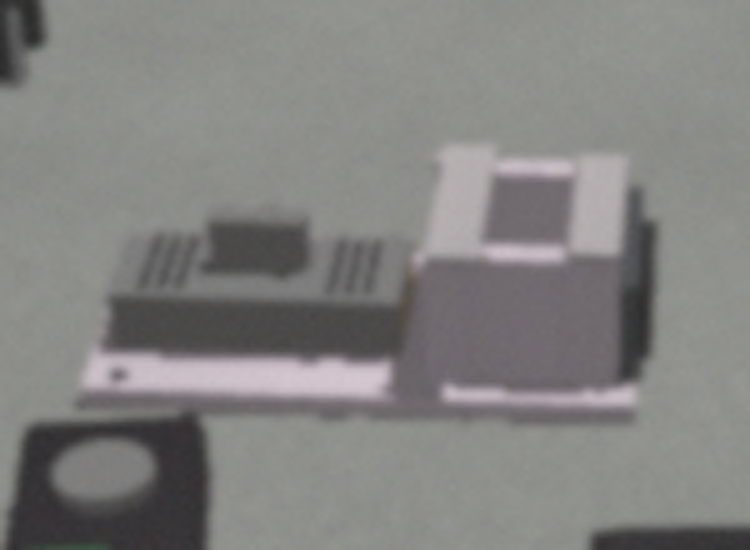

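View pics/t9z.png

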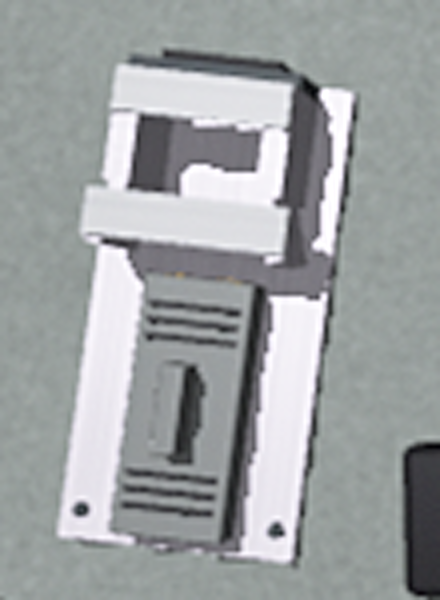

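```bash
python3 - <<'E'
from h import *
c=eyes.camera('top')
for x,y in((146,276),(253,286),(223,545),(111,535)):
    p=onz(c,(150+x/4-.5,150+y/4-.5),.04)[:2];print(np.round(R2(-DY)@(p-DO)*1000,1))
print(R2(-DY)@(state()[1][:2]-DO))
for y in(0,):
  print(rel([*D2([-.178,0]),.13],DY+np.pi/2), rel([*D2([-.178,0]),.022],DY+np.pi/2))
E
```

```text
[-13.4  27.6]
[-12.4 -26.1]
[-140.5  -28.6]
[-141.8   26.8]
[-0.17503572  0.00080228]
(array([ 0.0055, -0.0008, -0.003 ]), np.float64(-0.001)) (array([ 0.1135, -0.0008, -0.0031]), np.float64(-0.001))
```

Request:
drive_tool(steps="0.03 0.03 -0.001 -0.003 0; 0.03 0.07 -0.001 -0.003 0; 0.03 0.1 -0.001 -0.003 0; 0.03 0.112 -0.001 -0.003 0; 0.03 0.112 -0.001 -0.003 0; 0.03 0.112 -0.001 0.007 0; 0.03 0.112 -0.001 0.014 0; 0.03 0.112 -0.001 0.018 0")

```text
clock: 15.95
tcp_pos: [0.4065, 0.2423, 0.024]
tcp_rot: [0.407, 1.57, 0.311]
contact_force: [-0.2, -0.2, 0.7]
grip_width: 0.0299
```

```bash
python3 st.py;python3 - <<'E'
from h import *
print(R2(-DY)@(state()[1][:2]-DO))
s=snap('side','s10');cv2.imwrite('pics/s10z.png',cv2.resize(s['image'][80:220,180:350,::-1],None,fx=4,fy=4,interpolation=2))
E
```

```text
t 15.95 [0.4065 0.2423 0.024 ] F [-0.2 -0.2  0.7] g 0.0299 hd 1.475 q [ 0.26 -0.22 -0.6   1.19  0.    0.36]
[-1.56567411e-01 -1.27581617e-04]
```

View pics/s10z.png

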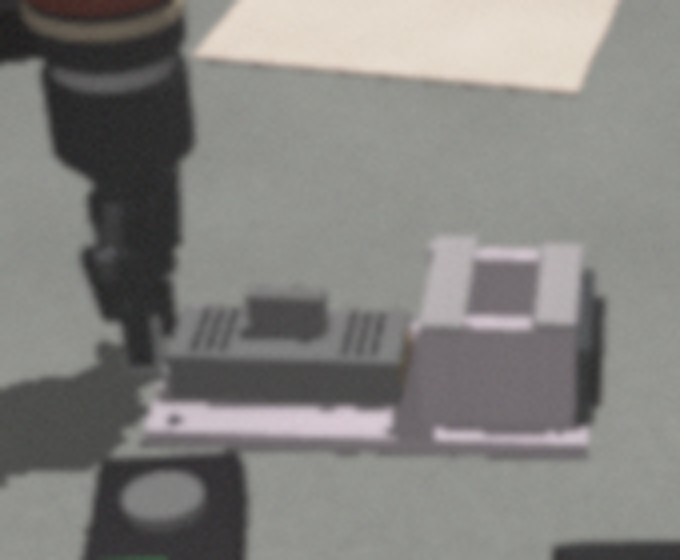

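Request:
drive_tool(steps="0.03 0 0 0.008 0; 0.03 0 0 0.018 0; 0.03 0 0 0.028 0; 0.03 0 0 0.038 0; 0.03 0 0 0.048 0; 0.03 0 0 0.058 0; 0.03 0 0 0.068 0; 0.03 0 0 0.078 0")

```text
clock: 17.0
tcp_pos: [0.4823, 0.2349, 0.0233]
tcp_rot: [3.09, 1.569, 2.995]
contact_force: [-8.4, 1.2, 6.1]
grip_width: 0.0299
```

```bash
python3 st.py;python3 - <<'E'
from h import *
print(R2(-DY)@(state()[1][:2]-DO))
s=snap('side','s11');cv2.imwrite('pics/s11z.png',cv2.resize(s['image'][80:220,180:350,::-1],None,fx=4,fy=4,interpolation=2))
E
```

```text
t 17.0 [0.4823 0.2349 0.0233] F [-8.4  1.2  6.1] g 0.0299 hd 1.476 q [ 0.21 -0.01 -0.41  1.18  0.    0.3 ]
[-0.08041623 -0.00024424]
```

View pics/s11z.png

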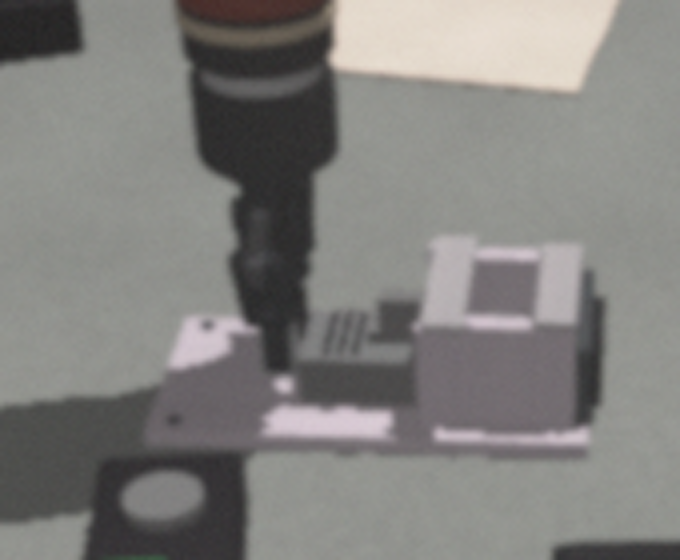

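Sliding with ~8 N. About 25 mm to go; now smaller increments.

Request:
drive_tool(steps="0.03 0 0 0.005 0; 0.03 0 0 0.01 0; 0.03 0 0 0.014 0; 0.03 0 0 0.018 0; 0.03 0 0 0.02 0; 0.03 0 0 0.022 0")

```text
clock: 17.8
tcp_pos: [0.5041, 0.2328, 0.0231]
tcp_rot: [3.133, 1.569, 3.037]
contact_force: [-5.1, -0.2, 3.8]
grip_width: 0.0297
```

```bash
python3 st.py;python3 - <<'E'
from h import *
print(R2(-DY)@(state()[1][:2]-DO))
E
```

```text
t 17.8 [0.5041 0.2328 0.0231] F [-5.1 -0.2  3.8] g 0.0297 hd 1.475 q [ 0.2   0.04 -0.35  1.18  0.    0.29]
[-0.05854395 -0.00029801]
```

Request:
drive_tool(steps="0.03 0 0 0.001 0; 0.03 0 0 0.002 0; 0.03 0 0 0.003 0; 0.03 0 0 0.004 0")

```text
clock: 18.3
tcp_pos: [0.5063, 0.2325, 0.0231]
tcp_rot: [-3.092, 1.566, 3.096]
contact_force: [-18.4, 0.9, 13.6]
grip_width: 0.0298
```

```bash
python3 st.py;python3 - <<'E'
from h import *
print(R2(-DY)@(state()[1][:2]-DO))
E
```

```text
t 18.3 [0.5063 0.2325 0.0231] F [-18.4   0.9  13.6] g 0.0298 hd 1.476 q [ 0.2   0.05 -0.34  1.18  0.    0.29]
[-0.0562994 -0.0003113]
```

Request:
drive_tool(steps="0.03 0 0 0.001 0; 0.03 0 0 0.002 0; 0.03 0 0 0.002 0")

```text
clock: 18.68
tcp_pos: [0.5063, 0.2325, 0.0231]
tcp_rot: [-3.069, 1.562, 3.12]
contact_force: [-25.2, 0.3, 19.7]
grip_width: 0.03
```

```bash
python3 st.py;python3 - <<'E'
from h import *
print(R2(-DY)@(state()[1][:2]-DO))
E
```

```text
t 18.675 [0.5063 0.2325 0.0231] F [-25.2   0.3  19.7] g 0.03 hd 1.476 q [ 0.19  0.06 -0.33  1.19  0.    0.29]
[-0.05628095 -0.00031426]
```

Request:
drive_tool(steps="0.03 0 0 -0.01 0; 0.03 0 0 -0.03 0; 0.03 0 0 -0.06 0; 0.03 -0.03 0 -0.09 0; 0.03 -0.08 0 -0.1 0; 0.04 -0.13 0 -0.1 0; 0.05 -0.15 0 -0.1 0; 0.06 -0.15 0 -0.1 0")

```text
clock: 19.68
tcp_pos: [0.4123, 0.2418, 0.1744]
tcp_rot: [0.327, 1.568, 0.231]
contact_force: [0.2, -0.3, -0.7]
grip_width: 0.0599
```

```bash
python3 st.py;python3 - <<'E'
from h import *
s=snap('side','s12');im=s['image'][110:220,200:350,::-1]
c=snap('top','t12');it=c['image'][150:300,150:260,::-1]
def dr(cc,im,x0,y0,f):
    im=cv2.resize(im,None,fx=f,fy=f,interpolation=2).copy()
    P=[(proj(cc,np.r_[D2([.021+.065*a,.028*b]),.04])-[x0,y0]+.5)*f for a,b in((1,1),(1,-1),(-1,-1),(-1,1))]
    cv2.polylines(im,[np.int32(P)],True,(0,0,255),1); return im
cv2.imwrite('pics/s12z.png',dr(s,im,200,110,5));cv2.imwrite('pics/t12z.png',dr(c,it,150,150,4))
E
```

```text
t 19.675 [0.4123 0.2418 0.1744] F [ 0.2 -0.3 -0.7] g 0.0599 hd 1.475 q [ 0.26 -0.28 -0.37  1.48 -0.    0.35]
```

View pics/s12z.png

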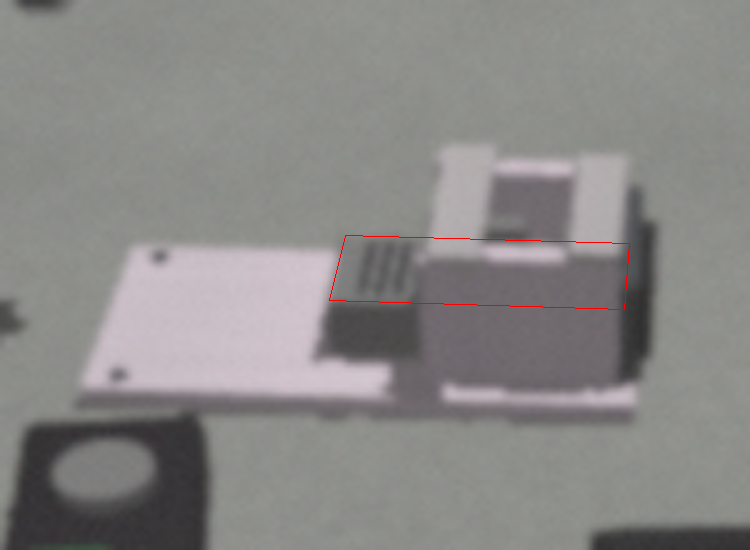

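View pics/t12z.png

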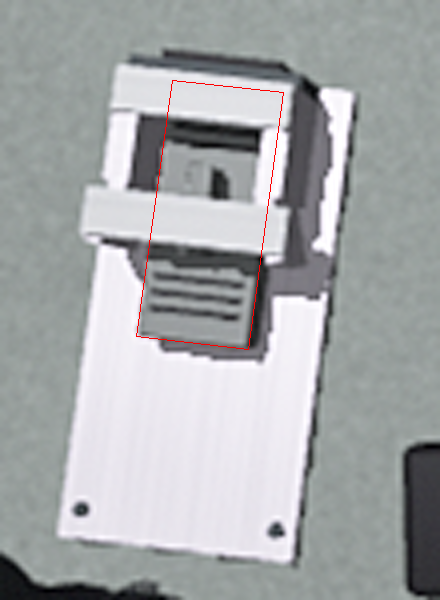

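```bash
python3 - <<'E'
from h import *
c=eyes.camera('top');im=c['image'];h=cv2.cvtColor(im,cv2.COLOR_RGB2HSV)
k=proj(c,np.r_[knob(1.72),.113]);x,y=map(int,k);print(k)
cv2.imwrite('pics/k.png',cv2.resize(im[y-25:y+25,x-25:x+25,::-1],None,fx=8,fy=8,interpolation=2))
print(knob(1.72),rel([*knob(1.72),.17],UY+1.72-.296+np.pi/2))
E
```

```text
[349.64423393 265.28823552]
[ 0.46897129 -0.06575541] (array([ 0.0015, -0.3001,  0.0875]), np.float64(-1.265))
```

View pics/k.png

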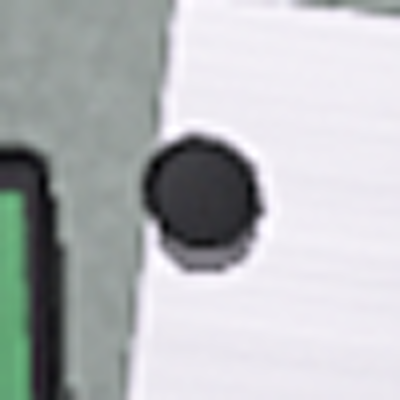

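Request:
drive_tool(steps="0.06 0 -0.04 0.012 -0.18; 0.06 0 -0.09 0.026 -0.36; 0.06 0 -0.14 0.041 -0.54; 0.06 0 -0.19 0.055 -0.72; 0.06 0 -0.24 0.07 -0.9; 0.06 0 -0.28 0.082 -1.08; 0.06 0 -0.3 0.0875 -1.265; 0.06 0 -0.3 0.0875 -1.265")

```text
clock: 20.82
tcp_pos: [0.469, -0.0668, 0.1712]
tcp_rot: [1.606, 1.568, 2.776]
contact_force: [-0.5, 0.2, -0.3]
grip_width: 0.0601
```

```bash
python3 st.py; python3 - <<'E'
from h import *
print(knob(1.72),rel([*knob(1.72),.096],UY+1.72-.296+np.pi/2))
E
```

```text
t 20.825 [ 0.469  -0.0668  0.1712] F [-0.5  0.2 -0.3] g 0.0601 hd 2.741 q [-0.42 -0.29 -0.38  1.48 -0.   -1.59]
[ 0.46897129 -0.06575541] (array([0.0752, 0.0002, 0.001 ]), np.float64(0.001))
```

Request:
drive_tool(steps="0.06 0.03 0 0.001 0; 0.06 0.06 0 0.001 0; 0.06 0.073 0 0.001 0; 0.06 0.073 0 0.001 0; 0.02 0.073 0 0.001 0; 0.02 0.073 0 0.001 0; 0.02 0.073 0 0.001 0; 0.02 0.073 0 0.001 0", squeeze=20)

```text
clock: 21.82
tcp_pos: [0.4708, -0.0647, 0.1015]
tcp_rot: [-1.544, 1.569, -0.375]
contact_force: [-0.8, 0.6, 6.1]
grip_width: 0.0249
```

```bash
python3 st.py; python3 - <<'E'
from h import *
o,t,R=state();v=t[:2]-PIV;print(np.linalg.norm(v),np.arctan2(v[1],v[0])-UY+.296)
E
python3 arc.py 1.72 .62 8
```

```text
t 21.825 [ 0.4708 -0.0647  0.1015] F [-0.8  0.6  6.1] g 0.0249 hd 2.74 q [-0.41 -0.27 -0.5   1.35  0.   -1.58]
0.1626925321630587 1.7119663390335853
1.582 [ 0.     -0.0221 -0.0015] 0.137
1.445 [ 0.0001 -0.0437 -0.0061] 0.275
1.307 [ 0.0001 -0.0645 -0.0135] 0.413
1.17 [ 0.0002 -0.0841 -0.0238] 0.55
1.032 [ 0.0002 -0.1022 -0.0366] 0.688
0.895 [ 0.0002 -0.1182 -0.0518] 0.825
0.757 [ 0.0003 -0.1321 -0.0691] 0.963
0.62 [ 0.0003 -0.1435 -0.088 ] 1.1
```

Request:
drive_tool(steps="0.02 0 -0.0221 -0.0015 0.137; 0.02 0 -0.0437 -0.006 0.275; 0.02 0 -0.0645 -0.0135 0.413; 0.02 0 -0.0841 -0.0238 0.55; 0.02 0 -0.1022 -0.0366 0.688; 0.02 0 -0.1182 -0.0518 0.825; 0.02 0 -0.1321 -0.0691 0.963; 0.02 0 -0.1435 -0.088 1.1")

```text
clock: 22.82
tcp_pos: [0.5678, -0.2027, 0.1014]
tcp_rot: [-1.817, 1.57, -1.752]
contact_force: [-8.0, -0.8, 9.3]
grip_width: 0.0246
```

```bash
python3 st.py; python3 - <<'E'
from h import *
o,t,R=state();v=t[:2]-PIV;print(np.linalg.norm(v),np.arctan2(v[1],v[0])-UY+.296)
E
python3 arc.py .62 0 5
```

```text
t 22.825 [ 0.5678 -0.2027  0.1014] F [-8.  -0.8  9.3] g 0.0246 hd 1.636 q [-0.56  0.13 -0.11  1.33 -0.   -0.62]
0.16223293223361718 0.620182461587526
0.496 [ 0.     -0.0199 -0.0012] 0.124
0.372 [ 0.0001 -0.0395 -0.0048] 0.248
0.248 [ 0.0001 -0.0586 -0.0108] 0.372
0.124 [ 0.0001 -0.0767 -0.0191] 0.496
0.0 [ 0.0001 -0.0937 -0.0296] 0.62
```

Request:
drive_tool(steps="0.02 0 -0.0199 -0.002 0.124; 0.02 0 -0.0395 -0.006 0.248; 0.02 0 -0.0586 -0.012 0.372; 0.02 0 -0.0767 -0.02 0.496; 0.02 0 -0.0877 -0.0265 0.574; 0.02 0 -0.0937 -0.0305 0.62; 0.02 0 -0.0937 -0.0305 0.62")

```text
clock: 23.7
tcp_pos: [0.544, -0.2983, 0.1015]
tcp_rot: [-0.411, 1.569, -0.963]
contact_force: [-0.5, -0.5, 5.8]
grip_width: 0.0249
```

```bash
python3 st.py; python3 - <<'E'
from h import *
o,t,R=state();v=t[:2]-PIV;print(np.linalg.norm(v),np.arctan2(v[1],v[0])-UY+.296, R.T@o['contact_force'])
E
```

```text
t 23.7 [ 0.544  -0.2983  0.1015] F [-0.5 -0.5  5.8] g 0.0249 hd 1.019 q [-0.71  0.18 -0.06  1.33 -0.   -0.16]
0.16175348919529103 0.00253473969746848 [-5.77939302 -0.72728836 -0.12123992]
```

Request:
drive_tool(steps="0.02 0 -0.001 0 0; 0.02 0 -0.002 0 0; 0.02 0 -0.003 0 0; 0.02 0 -0.003 0 0")

```text
clock: 24.2
tcp_pos: [0.5437, -0.2987, 0.1015]
tcp_rot: [0.952, 1.567, 0.403]
contact_force: [4.3, 6.7, 7.1]
grip_width: 0.0246
```

```bash
python3 - <<'E'
from h import *
o,t,R=state();v=t[:2]-PIV;print(np.linalg.norm(v),np.arctan2(v[1],v[0])-UY+.296, R.T@o['contact_force'])
E
```

```text
0.16174737415665502 -0.0005044231241347341 [-7.03416345  7.97969984  0.15106656]
```

Request:
drive_tool(steps="0.02 0 -0.003 0 0; 0.05 0 -0.003 0 0; 0.06 0 0 0 0; 0.06 0 0 0 0; 0.06 -0.03 0 0 0; 0.06 -0.08 0 0 0; 0.06 -0.12 0.03 0 0; 0.06 -0.12 0.08 0 0")

```text
clock: 25.2
tcp_pos: [0.5855, -0.2331, 0.2246]
tcp_rot: [-0.091, 1.564, -0.644]
contact_force: [0.8, -0.3, -0.5]
grip_width: 0.06
```

Request:
drive_tool(steps="0.06 0 0.06 -0.02 0; 0.06 0 0.12 -0.04 0; 0.06 0 0.18 -0.06 0; 0.06 0 0.24 -0.08 0; 0.06 0 0.24 -0.08 0; 0.06 0 0.24 -0.08 0")

```text
clock: 25.95
tcp_pos: [0.6415, 0.0148, 0.2201]
tcp_rot: [-1.663, 1.57, -2.214]
contact_force: [0.5, 0.2, 0.2]
grip_width: 0.0603
```

```bash
python3 st.py; python3 - <<'E'
from h import *
c=snap('top','t14');s=snap('side','s14')
k=knob(0)
it=c['image'][:,:,::-1].copy()
cv2.circle(it,tuple(np.int32(np.round(proj(c,np.r_[k,.113])))),2,(0,0,255),-1)
cv2.imwrite('pics/t14o.png',cv2.resize(it[150:350,140:540],None,fx=2,fy=2,interpolation=2))
E
```

```text
t 25.95 [0.6415 0.0148 0.2201] F [0.5 0.2 0.2] g 0.0603 hd 1.021 q [-0.18  0.23  0.22  1.56 -0.    0.37]
```

View pics/t14o.png

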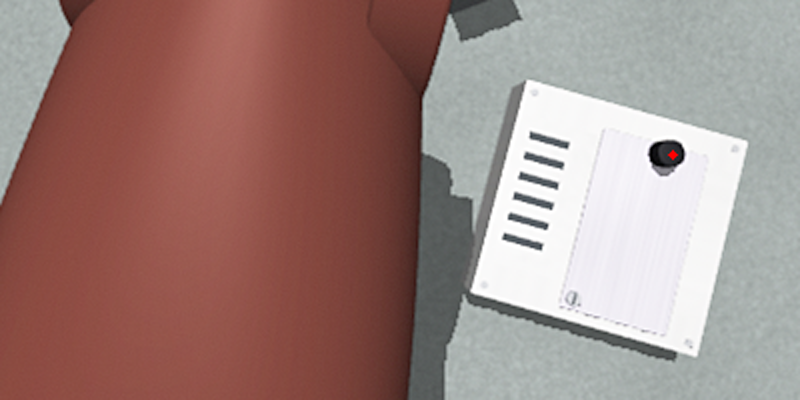

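View pics/s14.png

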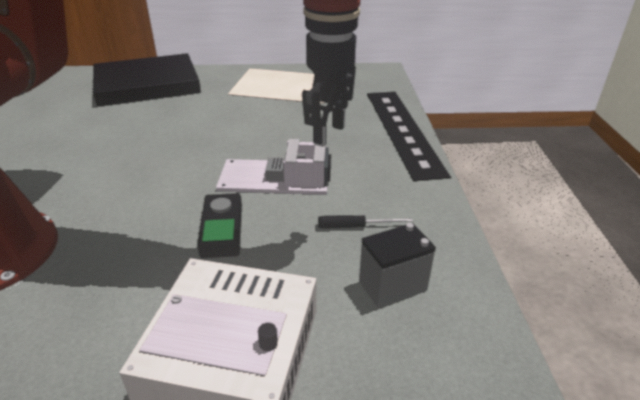

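```bash
python3 - <<'E'
from h import *
c=eyes.camera('top');x0,y0,f=410,205,6
im=cv2.resize(c['image'][y0:y0+120,x0:x0+95,::-1],None,fx=f,fy=f,interpolation=cv2.INTER_CUBIC)
im=cv2.resize(im,None,fx=.83,fy=.83)
im=np.clip((im.astype(float)-150)*2.4,0,255).astype(np.uint8)
f*=.83
for th,col in((0,(0,0,255)),(.035,(0,160,0))):
    P=[(proj(c,np.r_[PIV+R2(UY+th)@[a,b],.083])-[x0,y0]+.5)*f for a,b in((-.0105,.0105-.021*0),(.1645,.0105),(.1645,-.0935),(-.0105,-.0935))]
    cv2.polylines(im,[np.int32(P)],True,col,1)
cv2.imwrite('pics/cov.png',im)
E
```

```text
(no output)
```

View pics/cov.png

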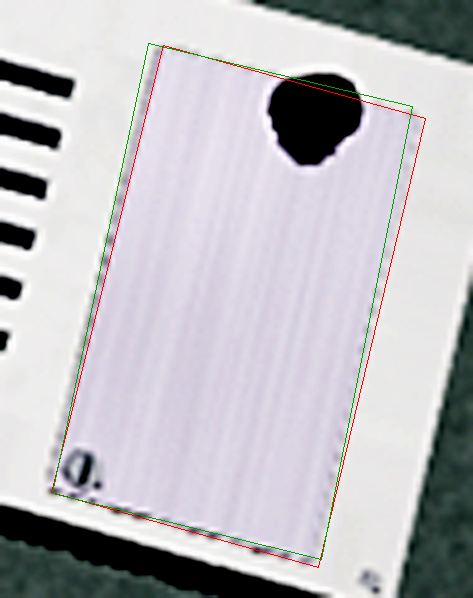

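```bash
python3 - <<'E'
from h import *
c=eyes.camera('top');g=c['image'].astype(float);sat=(g.max(2)-g.min(2));gr=g.mean(2)
def edge(fr,to,off,z,chan,lo=.1,hi=.9,w=5):
    # world line fr->to, sample perpendicular, find max gradient; return fitted yaw
    pts=[]
    a=np.array(fr);b=np.array(to);d=(b-a)/np.linalg.norm(b-a);n=np.array([-d[1],d[0]])
    for s in np.linspace(lo,hi,60):
        q=a+(b-a)*s; ts=np.arange(-.008,.008,.0005)
        P=np.array([proj(c,np.r_[q+n*t,z]) for t in ts],np.float32)
        v=cv2.remap(chan.astype(np.float32),P[:,0].copy(),P[:,1].copy(),cv2.INTER_LINEAR).ravel()
        gd=np.abs(np.gradient(cv2.GaussianBlur(v[None],(1,1),0).ravel() if 0 else np.convolve(v,np.ones(5)/5,'same')));gd[:4]=0;gd[-4:]=0
        t=(gd*ts).sum()/gd.sum() if False else ts[gd.argmax()]
        pts.append(q+n*t)
    pts=np.array(pts,np.float32);l=cv2.fitLine(pts,cv2.DIST_HUBER,0,.001,.001).ravel();dev=pts@np.array([-l[1],l[0]]);
    return np.arctan(l[1]/l[0]),np.median(np.abs(dev-np.median(dev)))*1000
print('unit +y',edge(U2([-.105,.14]),U2([.105,.14]),0,.078,gr))
print('unit -y',edge(U2([-.105,-.08]),U2([.105,-.08]),0,.078,gr))
K=lambda a,b:PIV+R2(UY+.01)@[a,b]
for nm,ch in(('sat',sat),('g',g[:,:,1])):
  print('cover +y',nm,edge(K(-.01,.0105),K(.1645,.0105),0,.083,ch))
  print('cover -y',nm,edge(K(-.01,-.0935),K(.1645,-.0935),0,.083,ch))
E
```

```text
unit +y (np.float32(-0.25791478), np.float32(0.23339689))
unit -y (np.float32(-0.25922078), np.float32(0.19591302))
cover +y sat (np.float32(-0.25728363), np.float32(0.28769672))
cover -y sat (np.float32(-0.258555), np.float32(0.27545542))
cover +y g (np.float32(-0.25561437), np.float32(0.17695874))
cover -y g (np.float32(-0.26183686), np.float32(0.34953654))
```

```bash
python3 -c "
from h import *
print(r.job_done())"
```

```text
the job is handed in; nothing more can be done
None
```

The job is done and handed in at about 26 s on the robot's clock, with every step carried out in the order asked.

- **Cover opened:** I swung it on its knob to about 1.71 rad. The pictures showed the bay fully clear.
- **Module moved:** I lifted it out by its fin, set it flat on the apron, let go, then pushed it into the dock from its outer end with the fingertips.
- **Module home:** It stopped solid at about 25 N along the dock (32 N in all). In both cameras its outline then matched the calculated fully-home position to within about 2 mm.
- **Cover shut:** I swung it back until it met its stop at about 8 N. In the last pictures its long edges were parallel to the unit's to within about 0.004 rad, and mostly within 0.002.
- **Other things on the bench:** The screwdriver, meter and battery look untouched in the last side view. I compared that by eye only and did not measure it.

**Check that disagreed:** an overlay of the closed cover using my first estimate of the unit's pose suggested it was about 0.01 rad short of shut. I took this as an error in that estimate, because the edge measurement and the feel of the stop both say it is shut.

**Less certain:** the arm hid the dock in the last top view, so after closing the cover I rechecked the module only in the side view, where it was still in place.

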